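# Change over the printing blocks in the drying box

### The arm

A 6-joint arm with a two-finger parallel gripper is mounted at the origin on the work surface. World frame = base frame: x ahead of the robot, y to its left, z up, the work surface at z = 0. Lengths are in m, angles in degrees, forces in N, time in s.
With the tool pointing down it reaches from about 0.375 to 0.9 m from the base axis. Payload 3.1 kg.
Tool frame: the origin (TCP) lies at the very end of the fingers, on their centre line; the grasp point (between the pads) lies bot.grip_point_offset behind it (bot.grip_point_offset is the distance from the TCP to the grasp point, in m); z points along the fingers, y is the line along which they close (so a half turn about z gives the same grasp; the last joint's range is limited). The gripper opens to 87 mm and grips with 3 to 60 N. Pads are 19 mm wide; open, the fingers measure 117 mm over their backs; the gripper's body (75 mm by 190 mm) begins 51 mm behind the grasp point.
Start: joints at [64.773, 30.224, 82.088, -0, 67.689, -10.227], TCP at [0.162, 0.604, 0.223] pointing down, gripper open.
Joint ranges: [-176.69, 176.69], [-43.24, 126.21], [12.49, 139.97], [-82, 262], [0, 151.66], [-163.58, 163.58]. Speed limits (degrees/s): [159.86, 159.86, 180, 180, 180, 180].

### API

Orientations are given as a 3x3 rotation matrix whose columns are the frame's x, y, z axes.
In Python, from rig import bot, viewer, ticket gives the robot as it stands.
- The arm moves only by the tool servo_tool, never from a script. Its argument "targets" is a list of rows, each an object with "offset": the shift along the tool's x, y, z in m, a list of three; "dr": the turn, a rotation vector about the tool's x, y, z in degrees, a list of three. In form: [{"offset": [x, y, z], "dr": [ax, ay, az]}, ...]. A call has 1 to 20 rows; each row is the pose to reach, as a shift and turn from the pose commanded when the call began, along the tool's axes at that moment; what a row does not reach only later rows make up. A row lasts 1/12 s, in which the tool goes at most 41.7 mm and 7.16 degrees, less where a joint would pass 70% of its speed; a pose out of reach is approached as far as the arm can. A call with a gripper value outside its range is refused whole. "gripper" is the gripper command: -1 is fully open, 1 is shut, values between are in proportion, set as the call begins (left out, the last holds). The fingers move at their own pace and stop on an object; the grip force is fixed at half the most. Time passes only in rows, so rows that repeat a pose let the fingers close. It gives the time, the measured TCP pose, the force, the opening and the grip force at its end, in the units of the state.
- bot.read_state(): the state, without advancing time (a new reading comes with each control period).
- viewer.capture(name): name is "scene" or "top" or "wrist"; returns a dict with "color" (384x512x3 uint8, red, green, blue), "camera_matrix" (3x3 intrinsics, pixels), "R" (3x3) and "t" (3): a world point X has camera coordinates R X + t. Camera axes: x right, y down, z forward; pixel columns grow to the right and rows downward; lengths in m; the calibration is good to about 2 mm. A picture is of the moment at which its call begins. There is no depth.
- ticket.hand_in(): hands the job in; it is judged then, once.
The state is a dict: "time_s": time; "joint_positions": joint angles; "qvel": joint speeds; "tau": joint torques, N m; "position": TCP position; "tcp_rot": TCP orientation; "force": force on the tool from outside, world axes, zero at the start; "moment": the same for the moment, N m; "opening": opening from 0.0 (shut) to 1.0 (fully open); "grasp_force": force on a finger pad.
Only numpy, scipy, OpenCV 4.12 (cv2) and the standard library are available. Lean on these libraries where they do the work, as an engineer would, in place of code of your own. Each camera call takes 0.05 s, during which the arm holds its last target. There are 200 camera calls.

### The job

Swing the clear hood of the drying box up past its spring's over-centre point so that it stays open by itself; take the long dry printing block out of the tray and stand it on the slatted board, and stand all the small knob-handled printing blocks from the table in the tray, knobs up, fully inside the lip. Once all of that is done shut the hood fully and let go. Also set the vent, at any time: slide the grip on the box's side deck until its middle lines up with the pointed brass index beside the track. Leave the bowl, jar and tin where they stand.

Things in the scene. Friction and masses are not known exactly. Their poses are not given: they have to be found in the camera images.
- dryer: Drying box, fixed. Origin: centre of the tray's underside, on the table; x points from the handle side to the hinge, z up. Tray floor flat, 45 mm up, inside x +-65, y +-150 mm, with a lip 8 mm wide up to z 60. Case 146 x 316 mm; a deck 45 mm high joins its -y side (x -95 to 75, y -266 to -158 mm). A spring strut on the +y side reaches y 175. Shut hood's top: z 130 mm.
- hood (a joint): Angle of the clear hood over the tray (rad): 0 shut, 1.7 fully open (stop). Hinged along the tray's far (+x) edge; its near edge swings up. Over-centre spring: below about 1.0 rad it is pulled shut, beyond it swings on by itself to the stop and stays; up to 5 N at the handle either way, damping 0.25 N m s/rad. 0.45 kg, 146 (x) x 316 (y) x 70 mm.
- hood_hinge (a point): Point on the hinge line at its middle: 73 mm (x), 0, 60 mm (z) from the drying box's origin. The hinge axis is the box's y axis.
- hood_bar (a point): Middle of the hood's steel bar handle: round, 12 mm thick, 98 mm free length along the box's y, 50 mm (to its centre) out from the hood's near face. Hood shut: x -123, y 0, z 90 mm from the box's origin, i.e. 196 mm (-x) and 30 mm (up) from the hinge, about which it circles. 44 mm of room between bar and face; can be pinched from above at every angle, and turns between the fingers.
- vent (a joint): Position of the vent grip along its track (m), 0 to 0.100; grows towards the box's +x. Stays where it is left; about 1.5 N of friction plus 3 N per m/s.
- vent_top (a point): Middle of the top face of the black vent grip, a block 20 mm (along the track, box's x) x 28 mm (y) x 40 mm high; its top is 99.5 mm above the table, its foot on a 14 mm high rail on the deck. Track parallel to the box's x, at y -208 mm from the box's origin; joint 0 is x -70 mm, joint 0.100 is x +30 mm.
- index_tip (a point): Tip (top edge) of the pointed brass index, 16 mm wide and high, fixed on the deck on the -y side of the vent's track; it points to +y at the track. Its axes are parallel to the box's. The vent is set when vent_top and index_tip have the same x in the box's frame (within 4 mm).
- round_mid (a point): Centre (33 mm above the underside) of a small wooden printing block, round base, 52 mm across, base 20 mm thick, with an upright round knob 24 mm in diameter in its middle, from 20 to 66 mm above the underside. z up when it stands properly. 0.12 kg. To go in the tray. May be absent.
- square_mid (a point): Centre (33 mm above the underside) of a small wooden printing block, square base, 46 x 46 mm, base 20 mm thick, with an upright round knob 24 mm in diameter in its middle, from 20 to 66 mm above the underside. z up when it stands properly. 0.12 kg. To go in the tray. May be absent.
- oblong_mid (a point): Centre (33 mm above the underside) of a small wooden printing block, rectangular base, 54 (x) x 38 (y) mm, base 20 mm thick, with an upright round knob 24 mm in diameter in its middle, from 20 to 66 mm above the underside. z up when it stands properly. 0.12 kg. To go in the tray. May be absent.
- hexa_mid (a point): Centre (33 mm above the underside) of a small wooden printing block, hexagonal base, 54 mm across corners, base 20 mm thick, with an upright round knob 24 mm in diameter in its middle, from 20 to 66 mm above the underside. z up when it stands properly. 0.12 kg. To go in the tray. May be absent.
- longb_mid (a point): Centre (33 mm above the underside) of the long dry printing block, which starts in the tray: base 40 (x) x 100 (y) x 20 mm with an upright ridge handle 16 (x) x 60 (y) mm from 20 to 66 mm above the underside. 0.18 kg. To go on the slatted board.
- board: Slatted wooden board, fixed, 110 (x) x 160 (y) mm. Origin: centre of its underside on the table; its top is 20 mm above.
- bowl: Green glass bowl, 100 mm wide, 50 mm high; origin under its centre. Leave it.
- jar: Amber glass jar, 60 mm wide, 90 mm high; origin under its centre. Leave it.
- tin: Tin with a paper wrap, 70 mm wide, 70 mm high; origin under its centre. Leave it.
Mind the look-alikes: they are no part of the job. Leave any orange or pink look-alike of the part that bears oblong_mid alone.

How it is judged:
By the outcome, as a careful person would: the job done as asked, in the order asked, and still so for the second after the job is handed in, with the robot touching nothing.
Of round, square, oblong, hexa only 2 to 4 are there at a start; the rules pass over those that are not, and their reading is None.
At some moment in a run one of round, square, oblong, hexa, longb may be knocked a few centimetres aside while the robot is not near it.
Once in a run the grip may slacken for a moment while it holds something.
It also fails if it takes over 210 s, if anything falls off the work surface, if the arm or the gripper's body presses on something with over 40 N, if the wrist force passes 120 N, or if a joint passes its speed limit or range.

## Working session

There is one attempt and no reset: what is moved stays moved. The work goes in short steps, Python scripts to look and compute and a tool call to move; the robot and the scene stay as the last step left them, time stands still between calls to the robot, and variables do not carry over. Pictures are saved under pics/ and viewed, at most 14 in all, crops included, and the job is handed in when it is done.

Besides the shell and the picture viewer there is one more tool, called after "Call:" in YAML: its name, and indented under it one key for each argument. servo_tool: Moves the arm, as the interface text tells. Its arguments: {"type":"object","properties":{"targets":{"type":"array"},"gripper":{"type":"number"}},"required":["targets"]}

```bash
mkdir -p pics; cat > h.py <<'E'
import numpy as np, cv2
from rig import bot, viewer, ticket
def cap(n,f=None):
    c=viewer.capture(n)
    if f: cv2.imwrite('pics/'+f,c['color'][:,:,::-1])
    return c
def ray(c,u,v,z):
    K=np.array(c['camera_matrix']);R=np.array(c['R']);t=np.array(c['t'])
    d=R.T@np.linalg.solve(K,[u,v,1]);o=-R.T@t
    return o+d*(z-o[2])/d[2]
def proj(c,X):
    p=np.array(c['camera_matrix'])@(np.array(c['R'])@np.array(X)+np.array(c['t']));return p[:2]/p[2]
E
python3 - <<'E'
from h import *
import pickle
s=bot.read_state();print(s, bot.grip_point_offset)
for n in('scene','top'):
    c=cap(n);pickle.dump(c,open(n+'.pkl','wb'))
    cv2.imwrite(f'pics/{n}0.png',cv2.resize(c['color'][:,:,::-1],(800,600),interpolation=cv2.INTER_CUBIC))
    print(n,c['camera_matrix'],c['R'],c['t'],-np.array(c['R']).T@c['t'])
E
```

```text
{'time_s': 0.0, 'joint_positions': array([ 6.47730537e+01,  3.02801795e+01,  8.21555168e+01,  3.48207092e-05,
        6.76878687e+01, -1.02276809e+01]), 'qvel': array([ 0.04775247, -0.01440684,  0.00684321, -0.19890245, -0.01044082,
       -0.04011453]), 'tau': array([-1.94663895e-03, -4.40050435e+01, -1.76592332e+01,  6.31837081e-02,
        5.83371834e-02, -1.53291844e-04]), 'position': array([0.16141821, 0.6030514 , 0.22156344]), 'tcp_rot': array([[-9.65928908e-01,  2.58805908e-01, -9.19667670e-04],
       [ 2.58807258e-01,  9.65927015e-01, -1.95069068e-03],
       [ 3.83481575e-04, -2.12224519e-03, -9.99997675e-01]]), 'force': array([-0.52277786, -0.9072891 ,  0.40701972]), 'moment': array([-0.00919606,  0.00419769,  0.0053169 ]), 'grasp_force': 0.0, 'opening': 1.0003207169464376} 0.0187
scene [[412.86388258   0.         255.05522088]
 [  0.         412.86388258 183.49771185]
 [  0.           0.           1.        ]] [[-0.32914003  0.94424829 -0.0078745 ]
 [ 0.51506027  0.17253454 -0.83960988]
 [-0.79144157 -0.28040506 -0.54313281]] [ 0.13775374 -0.19835887  1.58111361] [1.39886608 0.34750227 0.69329534]
top [[478.03559904   0.         255.27338696]
 [  0.         478.03559904 185.78840745]
 [  0.           0.           1.        ]] [[ 0.01688905 -0.9996978  -0.01786225]
 [-0.99522996 -0.01509144 -0.09638245]
 [ 0.09608376  0.01940486 -0.99518409]] [0.05999226 0.52834965 1.50038781] [0.38065329 0.03883288 1.5451573 ]
```

View pics/top0.png

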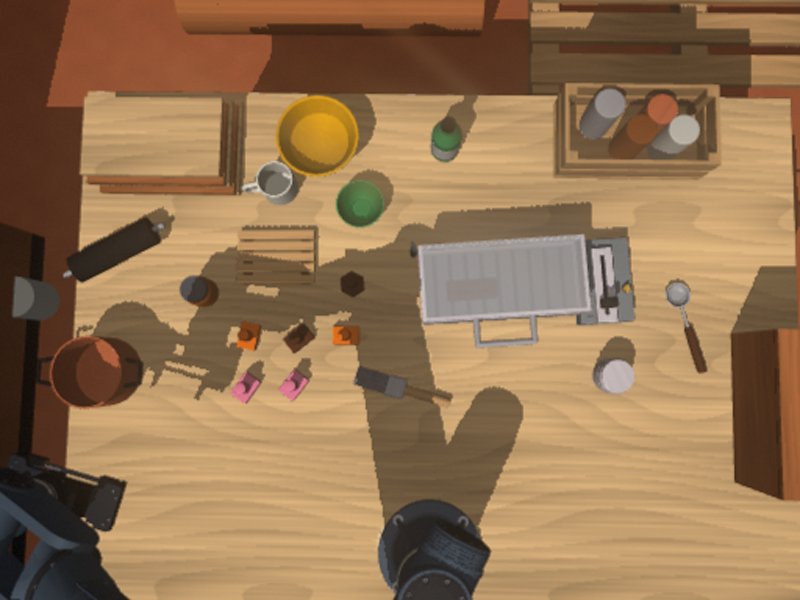

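View pics/scene0.png

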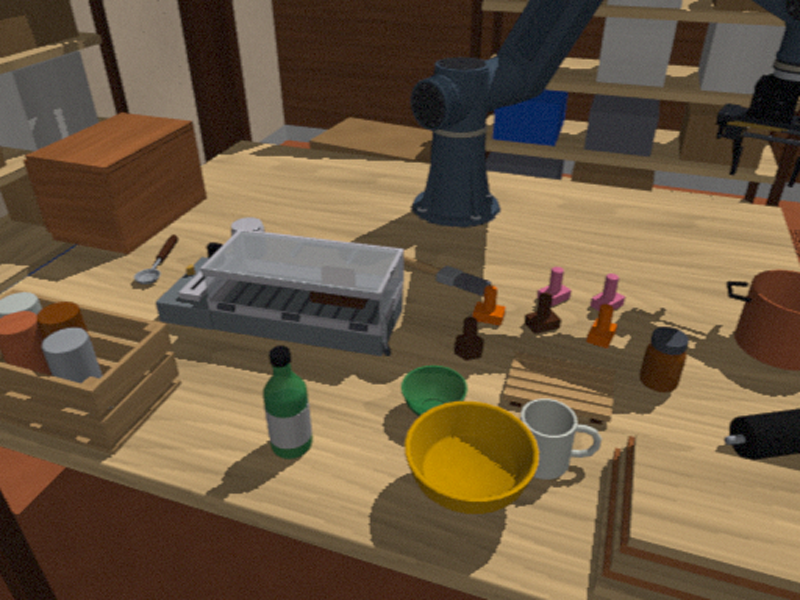

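The top view shows the dryer (hood corners about (418,247)-(590,315) in the 800px view). The dark blocks are a hexagon at (352,284) and an oblong at (299,337). The orange and pink blocks are look-alikes, the board is at (277,255), and the vent is at right (608,285). The scene view agrees. Next I'll enlarge crops for measuring.

```bash
python3 - <<'E'
from h import *
import pickle
c=pickle.load(open('top.pkl','rb'));im=c['color'][:,:,::-1]
a=cv2.resize(im[135:265,140:270],(780,780*130//130),interpolation=cv2.INTER_CUBIC)[:600]
cv2.imwrite('pics/a.png',a)   # x6, origin 140,135
b=cv2.resize(im[140:230,255:415],(800,450),interpolation=cv2.INTER_CUBIC)
cv2.imwrite('pics/b.png',b)  # x5, origin 255,140
E
```

```text
(no output)
```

View pics/a.png

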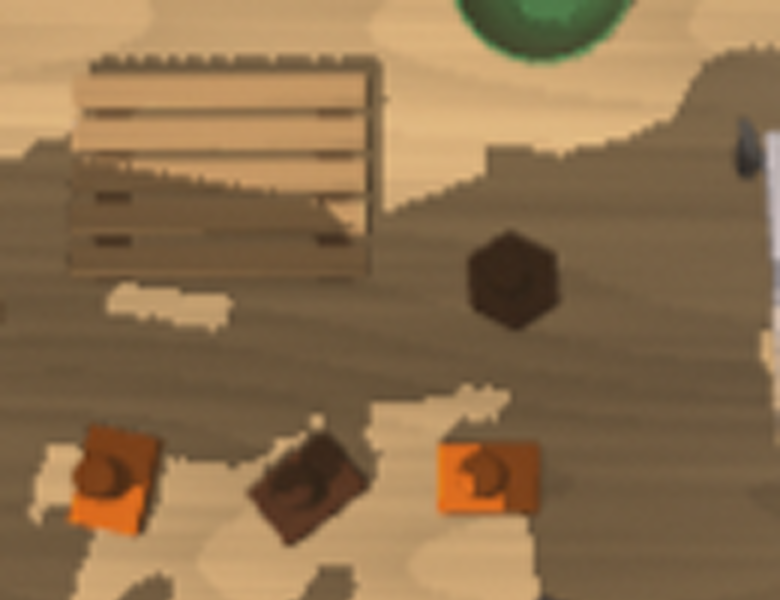

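View pics/b.png

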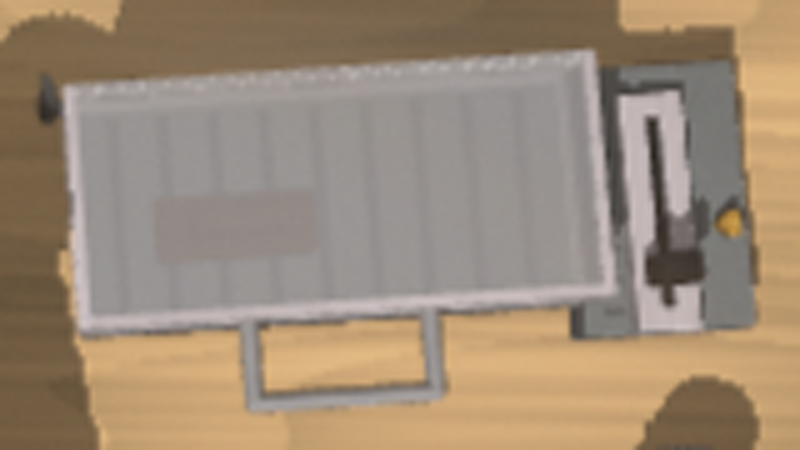

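Crop a: board corners are (78,70),(367,70),(370,275),(68,275), hexa base centre is (514,280), and oblong base corners are (320,432),(372,484),(290,546),(248,492). Crop b: hood top corners are (65,88),(593,52),(617,290),(85,333), the bar outer edge runs (250,407)-(443,395), the vent grip top is at (675,266), the index tip is at (718,220), and the long block is about (235,228).

```bash
python3 - <<'E'
from h import *
import pickle
from scipy.optimize import least_squares
c=pickle.load(open('top.pkl','rb'))
A=lambda u,v,z:ray(c,140+(u+.5)/6-.5,135+(v+.5)/6-.5,z)
B=lambda u,v,z:ray(c,255+(u+.5)/5-.5,140+(v+.5)/5-.5,z)
hx=A(514,280,.02);print('hexa',hx)
ob=[A(*p,.02) for p in [(320,432),(372,484),(290,546),(248,492)]]
print('obl',np.mean(ob,0)); e=ob[2]-ob[1];print('long dir',e,np.linalg.norm(e),np.linalg.norm(ob[1]-ob[0]),np.degrees(np.arctan2(e[1],e[0])))
bd=[A(*p,.02) for p in [(78,70),(367,70),(370,275),(68,275)]];print('board',np.mean(bd,0),bd)
pts=[((65,88),(.073,.158,.13)),((593,52),(.073,-.158,.13)),((617,290),(-.073,-.158,.13)),((85,333),(-.073,.158,.13)),((250,407),(-.129,.049,.09)),((443,395),(-.129,-.049,.09))]
def f(p):
    cs,sn=np.cos(p[2]),np.sin(p[2])
    r=[]
    for q,X in pts:
        w=B(*q,X[2]);r+=[p[0]+cs*X[0]-sn*X[1]-w[0],p[1]+sn*X[0]+cs*X[1]-w[1]]
    return np.array(r)
s=least_squares(f,[.6,-.2,0]);p=s.x;print('dryer',p,np.degrees(p[2]),(f(p)*1000).round(1))
R=np.array([[np.cos(p[2]),-np.sin(p[2])],[np.sin(p[2]),np.cos(p[2])]])
for n,q in dict(vent=(675,266,.0995),idx=(718,220,.061),longb=(235,228,.065)).items():
    w=B(*q);print(n,w,R.T@(w[:2]-p[:2]))
for n,X in dict(bar=(-.123,0),hinge=(.073,0)).items():print(n,p[:2]+R@X)
np.save('dry.npy',p)
for n,q in dict(bowl=(360,203,.05),jar=(198,290,.05),tin=(614,376,.07)).items(): print(n,ray(c,q[0]*.64,q[1]*.64,q[2]))
E
```

```text
hexa [0.54108836 0.16527304 0.02      ]
obl [0.42787536 0.2727681  0.02      ]
long dir [-0.03360298  0.0427489   0.        ] 0.05437489167892582 0.03946304919733296 128.16928878761271
board [0.59709578 0.324747   0.02      ] [array([0.65171342, 0.4039321 , 0.02      ]), array([0.65385269, 0.24732553, 0.02      ]), array([0.54262418, 0.2426082 , 0.02      ]), array([0.54019282, 0.40512218, 0.02      ])]
dryer [ 0.54619816 -0.13241714  0.08787422] 5.0348219123855875 [  1.3   0.4   2.9   0.2  -0.4   0.5   2.3   1.5  -2.8 -10.8  -3.4   8.2]
vent [ 0.50511393 -0.33892625  0.0995    ] [-0.05904919 -0.2021067 ]
idx [ 0.53749997 -0.37584034  0.061     ] [-0.03002774 -0.24172059]
longb [ 0.52757886 -0.07618511  0.065     ] [-0.01361247  0.05764912]
bar [ 0.42367275 -0.14321177]
hinge [ 0.6189165  -0.12601058]
bowl [0.70237886 0.15015    0.05      ]
jar [0.5194498  0.47401418 0.05      ]
tin [ 0.36133021 -0.35536225  0.07      ]
```

```bash
cat > plan.py <<'E'
# usage: plan([(x,y,z,yaw_of_tool_y_deg),...]); all relative to the commanded pose; last becomes the new one
import numpy as np, json
from scipy.spatial.transform import Rotation as Rn
def Rt(yaw):
    a=np.radians(yaw); y=np.array([np.cos(a),np.sin(a),0]); z=np.array([0,0,-1.]); return np.column_stack([np.cross(y,z),y,z])
dry=np.load('dry.npy')
def box(x,y,z):
    c,s=np.cos(dry[2]),np.sin(dry[2]); return (dry[0]+c*x-s*y,dry[1]+s*x+c*y,z)
def plan(w):
    try: p,yaw=json.load(open('cmd.json'))
    except Exception: p,yaw=[.162,.604,.223],75.0
    R=Rt(yaw)
    for x,y,z,a in w:
        o=np.round(R.T@(np.array([x,y,z])-p),3); n=np.ceil(max(np.linalg.norm(o)/.0417,abs(a-yaw)/7.16))
        print(o.tolist(),[0,0,round(yaw-a,1)],'rows from start',n)
    json.dump([(p+R@o).tolist(),yaw-round(yaw-a,1)],open('cmd.json','w'))
E
python3 -c "
from plan import *
plan([(.43,.25,.25,40),box(-.123,0,.2)+(5,)])
plan([box(-.123,0,.076)+(5,)])
def arc(t):
    a=np.arctan2(.03,.196)+t; return box(.073-.1983*np.cos(a),0,.06+.1983*np.sin(a)-.0145)
plan([arc(t)+(5,) for t in np.arange(.1,1.61,.1)])
"
```

```text
[-0.35, -0.273, -0.027] [0, 0, 35.0] rows from start 11.0
[-0.446, -0.654, 0.023] [0, 0, 70.0] rows from start 19.0
[-0.0, 0.0, 0.124] [0, 0, 0.0] rows from start 3.0
[-0.0, 0.004, -0.019] [0, 0, 0.0] rows from start 1.0
[-0.0, 0.01, -0.038] [0, 0, 0.0] rows from start 1.0
[-0.0, 0.018, -0.056] [0, 0, 0.0] rows from start 2.0
[-0.0, 0.027, -0.073] [0, 0, 0.0] rows from start 2.0
[-0.0, 0.038, -0.09] [0, 0, 0.0] rows from start 3.0
[-0.0, 0.051, -0.105] [0, 0, 0.0] rows from start 3.0
[-0.0, 0.066, -0.119] [0, 0, 0.0] rows from start 4.0
[-0.0, 0.081, -0.131] [0, 0, 0.0] rows from start 4.0
[-0.0, 0.098, -0.142] [0, 0, 0.0] rows from start 5.0
[-0.0, 0.115, -0.151] [0, 0, 0.0] rows from start 5.0
[0.0, 0.134, -0.158] [0, 0, 0.0] rows from start 5.0
[0.0, 0.153, -0.163] [0, 0, 0.0] rows from start 6.0
[0.0, 0.173, -0.166] [0, 0, 0.0] rows from start 6.0
[0.0, 0.192, -0.168] [0, 0, 0.0] rows from start 7.0
[0.0, 0.212, -0.167] [0, 0, 0.0] rows from start 7.0
[0.0, 0.232, -0.165] [0, 0, 0.0] rows from start 7.0
```

Call:
servo_tool:
  targets:
    - {"offset":[-0.35,-0.273,-0.027],"dr":[0,0,35]}
    - {"offset":[-0.35,-0.273,-0.027],"dr":[0,0,35]}
    - {"offset":[-0.35,-0.273,-0.027],"dr":[0,0,35]}
    - {"offset":[-0.35,-0.273,-0.027],"dr":[0,0,35]}
    - {"offset":[-0.35,-0.273,-0.027],"dr":[0,0,35]}
    - {"offset":[-0.35,-0.273,-0.027],"dr":[0,0,35]}
    - {"offset":[-0.35,-0.273,-0.027],"dr":[0,0,35]}
    - {"offset":[-0.35,-0.273,-0.027],"dr":[0,0,35]}
    - {"offset":[-0.35,-0.273,-0.027],"dr":[0,0,35]}
    - {"offset":[-0.446,-0.654,0.023],"dr":[0,0,70]}
    - {"offset":[-0.446,-0.654,0.023],"dr":[0,0,70]}
    - {"offset":[-0.446,-0.654,0.023],"dr":[0,0,70]}
    - {"offset":[-0.446,-0.654,0.023],"dr":[0,0,70]}
    - {"offset":[-0.446,-0.654,0.023],"dr":[0,0,70]}
    - {"offset":[-0.446,-0.654,0.023],"dr":[0,0,70]}
    - {"offset":[-0.446,-0.654,0.023],"dr":[0,0,70]}
    - {"offset":[-0.446,-0.654,0.023],"dr":[0,0,70]}
    - {"offset":[-0.446,-0.654,0.023],"dr":[0,0,70]}
    - {"offset":[-0.446,-0.654,0.023],"dr":[0,0,70]}
    - {"offset":[-0.446,-0.654,0.023],"dr":[0,0,70]}
  gripper: 0.1

```text
time_s: 1.77
position: [0.4231, -0.1462, 0.1992]
tcp_rot: [[-0.086, 0.996, 0.0], [0.996, 0.086, -0.0], [-0.0, 0.0, -1.0]]
force: [1.1, 0.3, 0.8]
opening: 0.447
grasp_force: 0.0
```

```bash
python3 - <<'E'
from h import *
s=bot.read_state();print(s['position'],s['tcp_rot'],s['opening'],s['joint_positions'])
c=cap('wrist','w1.png');print(-np.array(c['R']).T@c['t'])
import pickle;pickle.dump(c,open('w1.pkl','wb'))
E
```

```text
[ 0.42307829 -0.14623961  0.19924079] [[-8.58436847e-02  9.96308598e-01  2.00159249e-04]
 [ 9.96308541e-01  8.58437553e-02 -3.76051719e-04]
 [-3.91845982e-04  1.67138704e-04 -9.99999909e-01]] 0.4469221640720411 [-3.34170644e+01  1.87247680e+01  1.08162758e+02 -1.45928753e-02
  5.30910360e+01 -3.83328469e+01]
[ 0.41610963 -0.07089831  0.36146785]
```

View pics/w1.png

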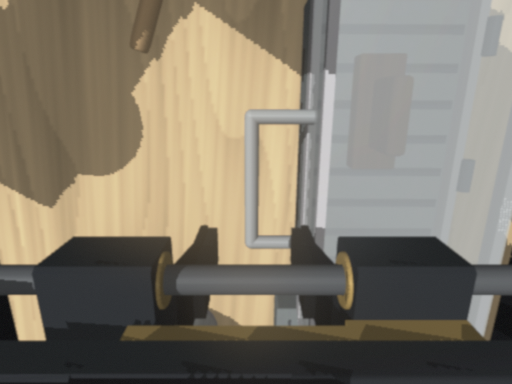

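The wrist view shows the bar at u≈251, running from v≈116 to v≈241. I'll convert that at z 0.09, along with the long block, ridge corners (371,75)-(410,153).

```bash
python3 - <<'E'
from h import *
import pickle
from plan import box
c=pickle.load(open('w1.pkl','rb'))
for q in [(252,116,.09),(252,242,.09),(390,115,.111),(326,70,.13),(321,225,.13)]:print(q,ray(c,*q))
print(box(-.123,0,.09), proj(c,bot.read_state()['position']))
E
```

```text
(252, 116, 0.09) [ 0.41585121 -0.08620502  0.09      ]
(252, 242, 0.09) [ 0.42505937 -0.19678696  0.09      ]
(390, 115, 0.111) [ 0.51822952 -0.07559792  0.111     ]
(326, 70, 0.13) [ 0.46234286 -0.05011023  0.13      ]
(321, 225, 0.13) [ 0.47465683 -0.15982693  0.13      ]
(np.float64(0.42367275354329315), np.float64(-0.1432117687641688), 0.09) [258.45079639 253.60686342]
```

The bar's midpoint agrees to 3 mm with the fit. I'll descend over it and close.

Call:
servo_tool:
  targets:
    - {"offset":[0,-0.002,0.03],"dr":[0,0,0]}
    - {"offset":[0,-0.002,0.06],"dr":[0,0,0]}
    - {"offset":[0,-0.002,0.09],"dr":[0,0,0]}
    - {"offset":[0,-0.002,0.11],"dr":[0,0,0]}
    - {"offset":[0,-0.002,0.124],"dr":[0,0,0]}
    - {"offset":[0,-0.002,0.124],"dr":[0,0,0]}
    - {"offset":[0,-0.002,0.124],"dr":[0,0,0]}

```text
time_s: 2.4
position: [0.4208, -0.1431, 0.075]
tcp_rot: [[-0.087, 0.996, -0.002], [0.996, 0.087, 0.001], [0.001, -0.002, -1.0]]
force: [0.0, -1.3, 1.2]
opening: 0.448
grasp_force: 0.0
```

Call:
servo_tool:
  targets:
    - {"offset":[0,0,0],"dr":[0,0,0]}
    - {"offset":[0,0,0],"dr":[0,0,0]}
    - {"offset":[0,0,0],"dr":[0,0,0]}
    - {"offset":[0,0,0],"dr":[0,0,0]}
    - {"offset":[0,0,0],"dr":[0,0,0]}
    - {"offset":[0,0,0],"dr":[0,0,0]}
  gripper: 1

```text
time_s: 2.9
position: [0.4206, -0.1437, 0.0761]
tcp_rot: [[-0.088, 0.996, -0.001], [0.996, 0.088, -0.0], [-0.0, -0.001, -1.0]]
force: [-3.1, -2.0, 6.1]
opening: 0.128
grasp_force: 30.0
```

Gripped (opening 0.128, about 11 mm). Now the arc.

Call:
servo_tool:
  targets:
    - {"offset":[0,0.002,-0.01],"dr":[0,0,0]}
    - {"offset":[0,0.004,-0.019],"dr":[0,0,0]}
    - {"offset":[0,0.007,-0.029],"dr":[0,0,0]}
    - {"offset":[0,0.01,-0.038],"dr":[0,0,0]}
    - {"offset":[0,0.014,-0.047],"dr":[0,0,0]}
    - {"offset":[0,0.018,-0.056],"dr":[0,0,0]}
    - {"offset":[0,0.022,-0.065],"dr":[0,0,0]}
    - {"offset":[0,0.027,-0.073],"dr":[0,0,0]}
    - {"offset":[0,0.032,-0.082],"dr":[0,0,0]}
    - {"offset":[0,0.038,-0.09],"dr":[0,0,0]}
    - {"offset":[0,0.044,-0.098],"dr":[0,0,0]}
    - {"offset":[0,0.051,-0.105],"dr":[0,0,0]}
    - {"offset":[0,0.058,-0.112],"dr":[0,0,0]}
    - {"offset":[0,0.066,-0.119],"dr":[0,0,0]}
    - {"offset":[0,0.073,-0.125],"dr":[0,0,0]}
    - {"offset":[0,0.081,-0.131],"dr":[0,0,0]}
    - {"offset":[0,0.089,-0.137],"dr":[0,0,0]}
    - {"offset":[0,0.098,-0.142],"dr":[0,0,0]}

```text
time_s: 4.4
position: [0.5139, -0.1361, 0.2188]
tcp_rot: [[-0.089, 0.996, -0.011], [0.996, 0.089, -0.002], [-0.001, -0.012, -1.0]]
force: [-12.6, -3.2, 13.6]
opening: 0.13
grasp_force: 30.0
```

Call:
servo_tool:
  targets:
    - {"offset":[0,0.009,-0.005],"dr":[0,0,0]}
    - {"offset":[0,0.017,-0.009],"dr":[0,0,0]}
    - {"offset":[0,0.026,-0.013],"dr":[0,0,0]}
    - {"offset":[0,0.036,-0.016],"dr":[0,0,0]}
    - {"offset":[0,0.045,-0.019],"dr":[0,0,0]}
    - {"offset":[0,0.055,-0.021],"dr":[0,0,0]}
    - {"offset":[0,0.065,-0.023],"dr":[0,0,0]}
    - {"offset":[0,0.075,-0.024],"dr":[0,0,0]}
    - {"offset":[0,0.085,-0.025],"dr":[0,0,0]}
    - {"offset":[0,0.094,-0.026],"dr":[0,0,0]}
    - {"offset":[0,0.104,-0.026],"dr":[0,0,0]}
    - {"offset":[0,0.114,-0.025],"dr":[0,0,0]}
    - {"offset":[0,0.124,-0.024],"dr":[0,0,0]}
    - {"offset":[0,0.134,-0.023],"dr":[0,0,0]}
    - {"offset":[0,0.134,-0.023],"dr":[0,0,0]}

```text
time_s: 5.65
position: [0.6551, -0.1245, 0.2398]
tcp_rot: [[-0.087, 0.996, 0.003], [0.996, 0.087, -0.002], [-0.002, 0.003, -1.0]]
force: [3.7, -4.0, 0.4]
opening: 0.124
grasp_force: 30.0
```

```bash
python3 -c "
from plan import *
p,y=json.load(open('cmd.json'));p[0]-=.002;json.dump([p,y],open('cmd.json','w'));print(p)
plan([(p[0],p[1],.31,5)])
plan([(.56,-.30,.31,5),(.525,-.43,.25,5)])
"
```

```text
[0.6526524329851608, -0.1229286521913183, 0.24100000000000002]
[0.0, 0.0, -0.069] [0, 0, 0.0] rows from start 2.0
[-0.168, -0.108, 0.0] [0, 0, 0.0] rows from start 5.0
[-0.295, -0.154, 0.06] [0, 0, 0.0] rows from start 9.0
```

Call:
servo_tool:
  targets:
    - {"offset":[0,0,0],"dr":[0,0,0]}
    - {"offset":[0,0,0],"dr":[0,0,0]}
    - {"offset":[0,0,0],"dr":[0,0,0]}
    - {"offset":[0,0,0],"dr":[0,0,0]}
    - {"offset":[0,0,-0.02],"dr":[0,0,0]}
    - {"offset":[0,0,-0.04],"dr":[0,0,0]}
    - {"offset":[0,0,-0.069],"dr":[0,0,0]}
  gripper: 0.1

```text
time_s: 6.23
position: [0.6497, -0.1219, 0.3075]
tcp_rot: [[-0.088, 0.996, -0.009], [0.996, 0.088, 0.004], [0.005, -0.008, -1.0]]
force: [-0.2, -0.2, -0.0]
opening: 0.439
grasp_force: 0.0
```

Call:
servo_tool:
  targets:
    - {"offset":[-0.168,-0.108,0],"dr":[0,0,0]}
    - {"offset":[-0.168,-0.108,0],"dr":[0,0,0]}
    - {"offset":[-0.168,-0.108,0],"dr":[0,0,0]}
    - {"offset":[-0.168,-0.108,0],"dr":[0,0,0]}
    - {"offset":[-0.295,-0.154,0.06],"dr":[0,0,0]}
    - {"offset":[-0.295,-0.154,0.06],"dr":[0,0,0]}
    - {"offset":[-0.295,-0.154,0.06],"dr":[0,0,0]}
    - {"offset":[-0.295,-0.154,0.06],"dr":[0,0,0]}
    - {"offset":[-0.295,-0.154,0.06],"dr":[0,0,0]}
    - {"offset":[-0.295,-0.154,0.06],"dr":[0,0,0]}
    - {"offset":[-0.295,-0.154,0.06],"dr":[0,0,0]}
    - {"offset":[-0.295,-0.154,0.06],"dr":[0,0,0]}
    - {"offset":[-0.295,-0.154,0.06],"dr":[0,0,0]}

```text
time_s: 7.32
position: [0.5257, -0.4286, 0.2506]
tcp_rot: [[-0.09, 0.996, 0.001], [0.996, 0.09, 0.0], [0.0, 0.001, -1.0]]
force: [0.9, 0.8, 0.4]
opening: 0.452
grasp_force: 0.0
```

```bash
python3 - <<'E'
from h import *
import pickle
c=cap('wrist');pickle.dump(c,open('w2.pkl','wb'));d=cap('top');pickle.dump(d,open('t2.pkl','wb'))
w=cv2.resize(c['color'][:,:,::-1][:260],(800,406)); t=cv2.resize(d['color'][:,:,::-1][130:250,140:420],(450,193))
o=np.zeros((600,800,3),np.uint8);o[:406]=w;o[406:599,:450]=t;cv2.imwrite('pics/w2.png',o)
E
```

```text
(no output)
```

View pics/w2.png

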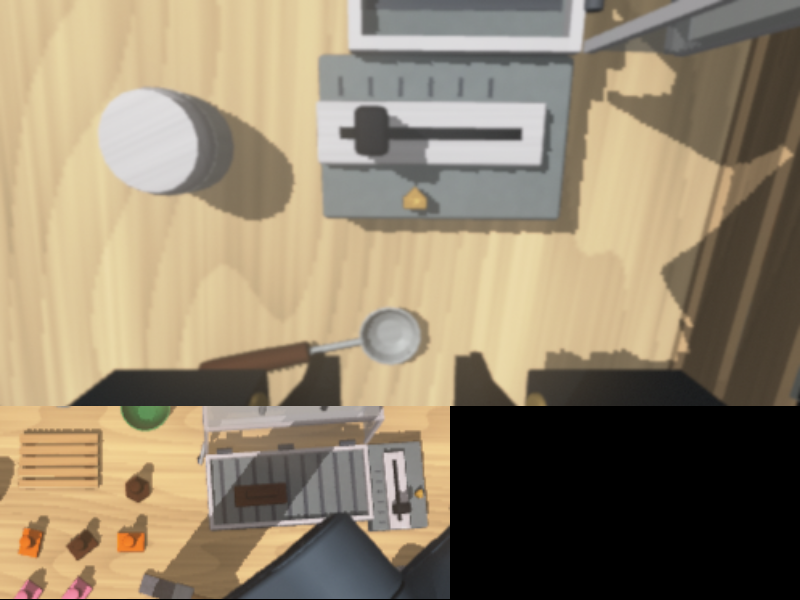

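The hood stays open. In the wrist picture (scale 1.5625) the vent top is at (371,128), the index tip at (415,188), and the tray rim's front corners at (349,50),(584,50).

```bash
python3 - <<'E'
from h import *
import pickle
from plan import *
c=pickle.load(open('w2.pkl','rb'))
cs,sn=np.cos(dry[2]),np.sin(dry[2]);Q=np.array([[cs,sn],[-sn,cs]])
for n,q in dict(vent=(371,128,.0995),vL=(355,128,.0995),vR=(389,128,.0995),idx=(415,188,.061),idxbase=(415,205,.061),r1=(349,50,.06),r2=(584,50,.06),dk=(320,56,.045),dk2=(323,216,.045),dk3=(572,56,.045),dk4=(559,216,.045)).items():
    w=ray(c,q[0]/1.5625,q[1]/1.5625,q[2]);print(n,w,Q@(w[:2]-dry[:2]))
E
```

```text
vent [ 0.50257418 -0.34200502  0.0995    ] [-0.06184934 -0.2049507 ]
vL [ 0.49332235 -0.3428265   0.0995    ] [-0.07113756 -0.20495705]
vR [ 0.51298296 -0.34108083  0.0995    ] [-0.05139962 -0.20494356]
idx [ 0.53296679 -0.37619573  0.061     ] [-0.03457462 -0.24167678]
idxbase [ 0.53407775 -0.38744477  0.061     ] [-0.03445517 -0.25297991]
r1 [ 0.48334891 -0.29540401  0.06      ] [-0.07691067 -0.15684227]
r2 [ 0.63047326 -0.28232697  0.06      ] [ 0.07079366 -0.15672749]
dk [ 0.46310684 -0.29821763  0.045     ] [-0.09732157 -0.15786856]
dk2 [ 0.47013095 -0.40252024  0.045     ] [-0.09947828 -0.26238516]
dk3 [ 0.62806265 -0.28355681  0.045     ] [ 0.06828442 -0.15774102]
dk4 [ 0.63798847 -0.38763555  0.045     ] [ 0.06903787 -0.26228928]
```

```bash
python3 -c "
from plan import *
np.save('dry.npy',[*box(-.003,.002,0)[:2],dry[2]]);
import plan as P;P.dry=np.load('dry.npy');print(P.dry)
v=P.box(-.0588,-.207,0);print(v)
plan([(v[0],v[1],.16,5),(v[0],v[1],.072,5)])
"
```

```text
[ 0.54303422 -0.13068815  0.08787422]
(np.float64(0.5026276561150467), np.float64(-0.3420498017454998), 0)
[0.09, -0.015, 0.09] [0, 0, 0.0] rows from start 4.0
[0.09, -0.015, 0.178] [0, 0, 0.0] rows from start 5.0
```

Call:
servo_tool:
  targets:
    - {"offset":[0.09,-0.015,0.09],"dr":[0,0,0]}
    - {"offset":[0.09,-0.015,0.09],"dr":[0,0,0]}
    - {"offset":[0.09,-0.015,0.09],"dr":[0,0,0]}
    - {"offset":[0.09,-0.015,0.09],"dr":[0,0,0]}
    - {"offset":[0.09,-0.015,0.12],"dr":[0,0,0]}
    - {"offset":[0.09,-0.015,0.15],"dr":[0,0,0]}
    - {"offset":[0.09,-0.015,0.17],"dr":[0,0,0]}
    - {"offset":[0.09,-0.015,0.178],"dr":[0,0,0]}
    - {"offset":[0.09,-0.015,0.178],"dr":[0,0,0]}
    - {"offset":[0.09,-0.015,0.178],"dr":[0,0,0]}

```text
time_s: 8.25
position: [0.5027, -0.3425, 0.0722]
tcp_rot: [[-0.088, 0.996, 0.001], [0.996, 0.088, -0.001], [-0.001, 0.001, -1.0]]
force: [0.6, -0.2, 0.9]
opening: 0.452
grasp_force: 0.0
```

Call:
servo_tool:
  targets:
    - {"offset":[0,0,0],"dr":[0,0,0]}
    - {"offset":[0,0,0],"dr":[0,0,0]}
    - {"offset":[0,0,0],"dr":[0,0,0]}
    - {"offset":[0,0,0],"dr":[0,0,0]}
    - {"offset":[0,0,0],"dr":[0,0,0]}
    - {"offset":[0,0,0],"dr":[0,0,0]}
  gripper: 1

```text
time_s: 8.75
position: [0.5024, -0.3428, 0.0726]
tcp_rot: [[-0.087, 0.996, 0.001], [0.996, 0.087, -0.001], [-0.001, 0.001, -1.0]]
force: [-0.8, 0.5, 6.0]
opening: 0.226
grasp_force: 30.0
```

Call:
servo_tool:
  targets:
    - {"offset":[0,0.007,0],"dr":[0,0,0]}
    - {"offset":[0,0.014,0],"dr":[0,0,0]}
    - {"offset":[0,0.021,0],"dr":[0,0,0]}
    - {"offset":[0,0.028,0],"dr":[0,0,0]}
    - {"offset":[0,0.028,0],"dr":[0,0,0]}
    - {"offset":[0,0.028,0],"dr":[0,0,0]}
    - {"offset":[0,0.028,0],"dr":[0,0,0]}

```text
time_s: 9.33
position: [0.5311, -0.3405, 0.0726]
tcp_rot: [[-0.087, 0.996, 0.003], [0.996, 0.087, -0.002], [-0.002, 0.003, -1.0]]
force: [2.1, 0.4, 5.6]
opening: 0.222
grasp_force: 30.0
```

Call:
servo_tool:
  targets:
    - {"offset":[0,0,0],"dr":[0,0,0]}
    - {"offset":[0,0,0],"dr":[0,0,0]}
    - {"offset":[0,0,0],"dr":[0,0,0]}
    - {"offset":[0,0,0],"dr":[0,0,0]}
    - {"offset":[0,0,-0.03],"dr":[0,0,0]}
    - {"offset":[0,0,-0.06],"dr":[0,0,0]}
    - {"offset":[0,0,-0.1],"dr":[0,0,0]}
    - {"offset":[-0.08,0,-0.12],"dr":[0,0,0]}
    - {"offset":[-0.08,0,-0.12],"dr":[0,0,0]}
    - {"offset":[-0.08,0,-0.12],"dr":[0,0,0]}
    - {"offset":[-0.08,0,-0.12],"dr":[0,0,0]}
  gripper: 0.1

```text
time_s: 10.25
position: [0.5366, -0.4221, 0.192]
tcp_rot: [[-0.084, 0.996, 0.001], [0.996, 0.084, -0.002], [-0.002, 0.001, -1.0]]
force: [-0.4, 0.7, -1.1]
opening: 0.447
grasp_force: 0.0
```

```bash
python3 - <<'E'
from h import *
import pickle
from plan import *
p,y=json.load(open('cmd.json'));p=(np.array(p)+Rt(y)@[-.08,.028,-.12]).tolist();json.dump([p,y],open('cmd.json','w'));print(p)
c=cap('wrist');pickle.dump(c,open('w3.pkl','wb'))
cv2.imwrite('pics/w3.png',cv2.resize(c['color'][:,:,::-1][:200,130:330],(600,600)))
E
```

```text
[0.5370283672373073, -0.41913310087488564, 0.19200000000000006]
```

View pics/w3.png

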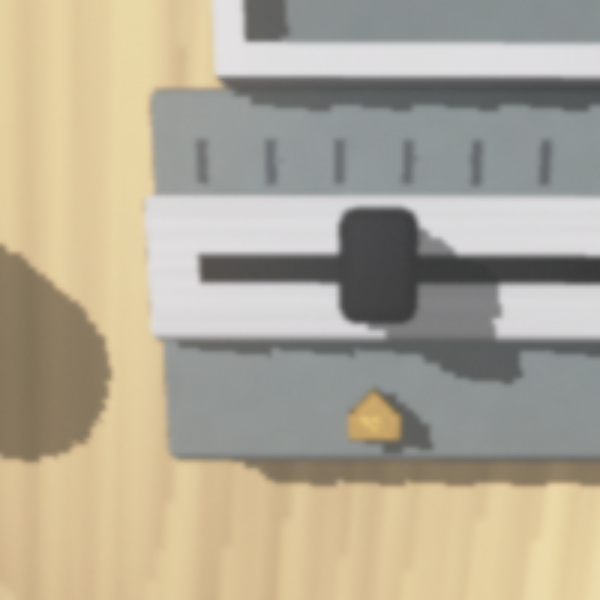

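The vent top is at crop (378,266) and the index tip at (374,390). I'll compute the misalignment, and locate the long block from the hood-open top view (panel coordinates (261,494)).

```bash
python3 - <<'E'
from h import *
import pickle
from plan import *
c=pickle.load(open('w3.pkl','rb'))
cs,sn=np.cos(dry[2]),np.sin(dry[2]);Q=np.array([[cs,sn],[-sn,cs]])
for n,q in dict(vent=(378,266,.0995),idx=(374,390,.061),slot0=(199,268,.0595)).items():
    w=ray(c,130+q[0]/3,q[1]/3,q[2]);print(n,w,Q@(w[:2]-dry[:2]))
t=pickle.load(open('t2.pkl','rb'))
for z in(.065,.111):
    w=ray(t,140+261/1.607,130+(494-406)/1.607,z);print('longb',w,Q@(w[:2]-dry[:2]))
plan([box(-.02,-.04,.26)+(95,)])
E
```

```text
vent [ 0.53091434 -0.34125062  0.0995    ] [-0.03055232 -0.20868637]
idx [ 0.53290791 -0.37524402  0.061     ] [-0.03154974 -0.24272357]
slot0 [ 0.48017669 -0.34522534  0.0595    ] [-0.08144303 -0.20819297]
longb [ 0.52898919 -0.07870047  0.065     ] [-0.00942834  0.05301969]
longb [ 0.52437924 -0.0750478   0.111     ] [-0.01369994  0.05706284]
[0.247, 0.011, -0.068] [0, 0, -90.0] rows from start 13.0
```

```bash
python3 - <<'E'
from plan import *
json.dump([[0.5370283672373073, -0.41913310087488564, 0.192],5.0],open('cmd.json','w'))
plan([(.5,-.3,.23,40),(.523,-.076,.22,95)])
E
```

```text
[0.122, -0.027, -0.038] [0, 0, -35.0] rows from start 5.0
[0.343, 0.016, -0.028] [0, 0, -90.0] rows from start 13.0
```

Call:
servo_tool:
  targets:
    - {"offset":[0.122,-0.027,-0.038],"dr":[0,0,-35]}
    - {"offset":[0.122,-0.027,-0.038],"dr":[0,0,-35]}
    - {"offset":[0.122,-0.027,-0.038],"dr":[0,0,-35]}
    - {"offset":[0.122,-0.027,-0.038],"dr":[0,0,-35]}
    - {"offset":[0.343,0.016,-0.028],"dr":[0,0,-90]}
    - {"offset":[0.343,0.016,-0.028],"dr":[0,0,-90]}
    - {"offset":[0.343,0.016,-0.028],"dr":[0,0,-90]}
    - {"offset":[0.343,0.016,-0.028],"dr":[0,0,-90]}
    - {"offset":[0.343,0.016,-0.028],"dr":[0,0,-90]}
    - {"offset":[0.343,0.016,-0.028],"dr":[0,0,-90]}
    - {"offset":[0.343,0.016,-0.028],"dr":[0,0,-90]}
    - {"offset":[0.343,0.016,-0.028],"dr":[0,0,-90]}
    - {"offset":[0.343,0.016,-0.028],"dr":[0,0,-90]}
    - {"offset":[0.343,0.016,-0.028],"dr":[0,0,-90]}
    - {"offset":[0.343,0.016,-0.028],"dr":[0,0,-90]}
    - {"offset":[0.343,0.016,-0.028],"dr":[0,0,-90]}
  gripper: -1

```text
time_s: 11.63
position: [0.5219, -0.0758, 0.219]
tcp_rot: [[-0.996, -0.086, -0.002], [-0.086, 0.996, 0.001], [0.002, 0.001, -1.0]]
force: [0.5, -0.3, 0.9]
opening: 1.002
grasp_force: 0.0
```

```bash
python3 - <<'E'
from h import *
import pickle
c=cap('wrist','w4.png');pickle.dump(c,open('w4.pkl','wb'))
E
```

```text
(no output)
```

View pics/w4.png

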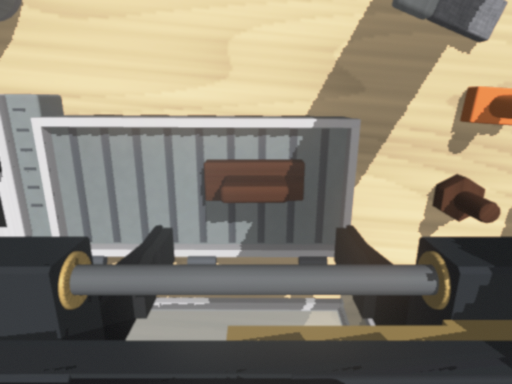

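The long block's base top edge is at v=160 (u 204–303), with the ridge top at u 222–288 and its lower edge at v≈202. The hexa base is at (460,196).

```bash
python3 - <<'E'
from h import *
import pickle
from plan import *
c=pickle.load(open('w4.pkl','rb'))
cs,sn=np.cos(dry[2]),np.sin(dry[2]);Q=np.array([[cs,sn],[-sn,cs]])
for n,q in dict(b1=(204,160,.065),b2=(303,160,.065),rd1=(222,202,.111),rd2=(288,202,.111),rimTL=(33,119,.06),rimTR=(359,119,.06),hexa=(460,196,.02),hexk=(487,210,.066)).items():
    w=ray(c,*q);print(n,w,Q@(w[:2]-dry[:2]))
E
```

```text
b1 [ 0.5085279  -0.12675901  0.065     ] [-0.03402835  0.00694229]
b2 [ 0.50032624 -0.03039392  0.065     ] [-0.03374125  0.10365534]
rd1 [ 0.5349015  -0.10332129  0.111     ] [-0.00569959  0.027975  ]
rd2 [ 0.53005684 -0.04637489  0.111     ] [-0.00552787  0.08512685]
rimTL [ 0.48363077 -0.29247651  0.06      ] [-0.07337298 -0.1559508 ]
rimTR [0.45711686 0.01892658 0.06      ] [-0.07245548  0.15657765]
hexa [0.53442182 0.1625441  0.02      ] [0.01715523 0.29285666]
hexk [0.53541511 0.16247945 0.066     ] [0.01813902 0.29270509]
```

```bash
python3 - <<'E'
from plan import *
b=box(-.0138,.056,0)
plan([(b[0],b[1],.15,95),(b[0],b[1],.08,95)])
plan([(b[0],b[1],.20,95),(.54,.08,.2,95),(.593,.324,.2,90)])
plan([(.593,.324,.057,90)])
E
```

```text
[-0.001, -0.0, 0.07] [0, 0, 0.0] rows from start 2.0
[-0.001, -0.0, 0.14] [0, 0, 0.0] rows from start 4.0
[-0.0, -0.0, -0.12] [0, 0, 0.0] rows from start 3.0
[-0.029, 0.154, -0.12] [0, 0, 0.0] rows from start 5.0
[-0.104, 0.392, -0.12] [0, 0, 5.0] rows from start 11.0
[0.001, 0.0, 0.143] [0, 0, 0.0] rows from start 4.0
```

Call:
servo_tool:
  targets:
    - {"offset":[-0.001,0,0.04],"dr":[0,0,0]}
    - {"offset":[-0.001,0,0.07],"dr":[0,0,0]}
    - {"offset":[-0.001,0,0.1],"dr":[0,0,0]}
    - {"offset":[-0.001,0,0.12],"dr":[0,0,0]}
    - {"offset":[-0.001,0,0.133],"dr":[0,0,0]}
    - {"offset":[-0.001,0,0.14],"dr":[0,0,0]}
    - {"offset":[-0.001,0,0.14],"dr":[0,0,0]}
    - {"offset":[-0.001,0,0.14],"dr":[0,0,0]}

```text
time_s: 12.35
position: [0.5239, -0.0766, 0.0797]
tcp_rot: [[-0.996, -0.087, -0.0], [-0.087, 0.996, 0.0], [0.0, 0.0, -1.0]]
force: [-0.1, -0.4, 0.6]
opening: 0.999
grasp_force: 0.0
```

Call:
servo_tool:
  targets:
    - {"offset":[0,0,0],"dr":[0,0,0]}
    - {"offset":[0,0,0],"dr":[0,0,0]}
    - {"offset":[0,0,0],"dr":[0,0,0]}
    - {"offset":[0,0,0],"dr":[0,0,0]}
    - {"offset":[0,0,0],"dr":[0,0,0]}
    - {"offset":[0,0,-0.015],"dr":[0,0,0]}
    - {"offset":[0,0,-0.03],"dr":[0,0,0]}
  gripper: 1

```text
time_s: 12.93
position: [0.5226, -0.076, 0.109]
tcp_rot: [[-0.996, -0.087, -0.003], [-0.087, 0.996, 0.001], [0.003, 0.001, -1.0]]
force: [-0.3, 1.0, -1.2]
opening: 0.684
grasp_force: 30.0
```

Call:
servo_tool:
  targets:
    - {"offset":[0,0,-0.03],"dr":[0,0,0]}
    - {"offset":[0,0,-0.06],"dr":[0,0,0]}
    - {"offset":[0,0.01,-0.09],"dr":[0,0,0]}
    - {"offset":[-0.006,0.035,-0.09],"dr":[0,0,0]}
    - {"offset":[-0.012,0.065,-0.09],"dr":[0,0,0]}
    - {"offset":[-0.018,0.095,-0.09],"dr":[0,0,0]}
    - {"offset":[-0.024,0.125,-0.09],"dr":[0,0,0]}
    - {"offset":[-0.029,0.154,-0.09],"dr":[0,0,1]}
    - {"offset":[-0.038,0.184,-0.09],"dr":[0,0,2]}
    - {"offset":[-0.047,0.214,-0.09],"dr":[0,0,3]}
    - {"offset":[-0.057,0.244,-0.09],"dr":[0,0,4]}
    - {"offset":[-0.067,0.274,-0.09],"dr":[0,0,5]}
    - {"offset":[-0.077,0.304,-0.09],"dr":[0,0,5]}
    - {"offset":[-0.087,0.334,-0.09],"dr":[0,0,5]}
    - {"offset":[-0.096,0.364,-0.09],"dr":[0,0,5]}
    - {"offset":[-0.104,0.392,-0.09],"dr":[0,0,5]}
    - {"offset":[-0.104,0.392,-0.09],"dr":[0,0,5]}
    - {"offset":[-0.104,0.392,-0.09],"dr":[0,0,5]}

```text
time_s: 14.43
position: [0.5924, 0.3246, 0.1986]
tcp_rot: [[-1.0, -0.003, -0.001], [-0.003, 1.0, -0.001], [0.001, -0.001, -1.0]]
force: [0.9, -1.0, -3.0]
opening: 0.689
grasp_force: 30.0
```

```bash
python3 - <<'E'
from h import *
import pickle
c=cap('wrist','w5.png');pickle.dump(c,open('w5.pkl','wb'));d=cap('top');pickle.dump(d,open('t5.pkl','wb'))
E
```

```text
(no output)
```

View pics/w5.png

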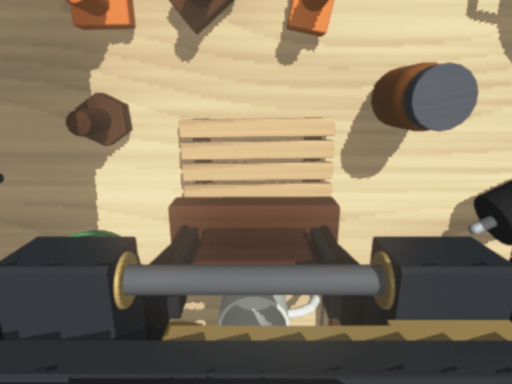

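The block is held level. The board's near edge is at v=119 (u 181–333). I'll check the board centre, and locate hexa (base centre (107,119), knob top (80,122)).

```bash
python3 - <<'E'
from h import *
import pickle
c=pickle.load(open('w5.pkl','rb'))
for q in [(180,120,.02),(334,119,.02),(183,190,.02),(331,190,.02),(107,119,.02),(80,122,.066)]: print(q,ray(c,*q))
E
```

```text
(180, 120, 0.02) [0.53833572 0.2480022  0.02      ]
(334, 119, 0.02) [0.53704856 0.40470899 0.02      ]
(183, 190, 0.02) [0.61241384 0.24674949 0.02      ]
(331, 190, 0.02) [0.61206897 0.40667372 0.02      ]
(107, 119, 0.02) [0.53747749 0.1737398  0.02      ]
(80, 122, 0.066) [0.53720151 0.16980679 0.066     ]
```

Call:
servo_tool:
  targets:
    - {"offset":[0,0,0.03],"dr":[0,0,0]}
    - {"offset":[0,0,0.06],"dr":[0,0,0]}
    - {"offset":[0,0,0.09],"dr":[0,0,0]}
    - {"offset":[0,0,0.115],"dr":[0,0,0]}
    - {"offset":[0,0,0.13],"dr":[0,0,0]}
    - {"offset":[0,0,0.137],"dr":[0,0,0]}
    - {"offset":[0,0,0.142],"dr":[0,0,0]}
    - {"offset":[0,0,0.144],"dr":[0,0,0]}
    - {"offset":[0,0,0.144],"dr":[0,0,0]}

```text
time_s: 15.28
position: [0.5941, 0.3228, 0.0567]
tcp_rot: [[-1.0, 0.001, 0.002], [0.001, 1.0, 0.0], [-0.002, 0.0, -1.0]]
force: [-0.3, -0.4, -1.9]
opening: 0.684
grasp_force: 30.0
```

Call:
servo_tool:
  targets:
    - {"offset":[0,0,0],"dr":[0,0,0]}
    - {"offset":[0,0,0],"dr":[0,0,0]}
    - {"offset":[0,0,0],"dr":[0,0,0]}
    - {"offset":[0,0,0],"dr":[0,0,0]}
    - {"offset":[0,0,0],"dr":[0,0,0]}
    - {"offset":[0,0,-0.02],"dr":[0,0,0]}
    - {"offset":[0,0,-0.05],"dr":[0,0,0]}
    - {"offset":[0,0,-0.09],"dr":[0,0,0]}
    - {"offset":[0,0,-0.12],"dr":[0,0,0]}
    - {"offset":[0,0,-0.144],"dr":[0,0,0]}
  gripper: -1

```text
time_s: 16.12
position: [0.5942, 0.3237, 0.2029]
tcp_rot: [[-1.0, -0.0, 0.004], [-0.0, 1.0, 0.001], [-0.004, 0.001, -1.0]]
force: [0.2, -0.3, 0.5]
opening: 1.0
grasp_force: 0.0
```

Call:
servo_tool:
  targets:
    - {"offset":[0.01,-0.04,-0.02],"dr":[0,0,0]}
    - {"offset":[0.02,-0.08,-0.04],"dr":[0,0,0]}
    - {"offset":[0.033,-0.124,-0.06],"dr":[0,0,0]}
    - {"offset":[0.033,-0.124,-0.06],"dr":[0,0,0]}
    - {"offset":[0.033,-0.124,-0.06],"dr":[0,0,0]}
  gripper: -0.1

```text
time_s: 16.53
position: [0.5605, 0.1964, 0.262]
tcp_rot: [[-1.0, 0.004, 0.003], [0.004, 1.0, -0.0], [-0.003, -0.0, -1.0]]
force: [-0.4, -0.4, -0.1]
opening: 0.706
grasp_force: 0.0
```

```bash
python3 - <<'E'
from h import *
import pickle
s=bot.read_state();print(s['position'])
c=cap('wrist');pickle.dump(c,open('w6.pkl','wb'));d=cap('top')
w=cv2.resize(c['color'][:,:,::-1][:260],(800,406)); t=cv2.resize(d['color'][:,:,::-1][130:250,140:420],(450,193))
o=np.zeros((600,800,3),np.uint8);o[:406]=w;o[406:599,:450]=t;cv2.imwrite('pics/w6.png',o)
E
```

```text
[0.56047996 0.19643145 0.26202603]
```

View pics/w6.png

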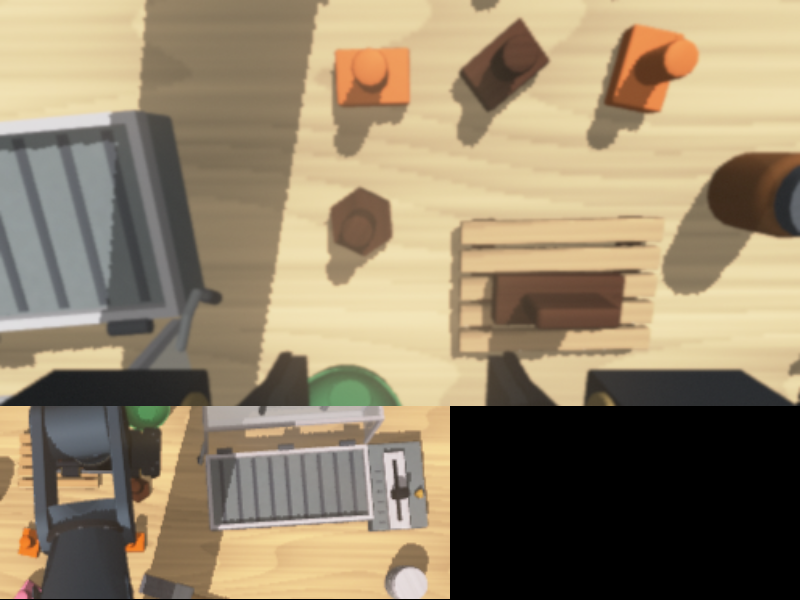

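The long block stands on the board. Hexa: knob top (358,231), base (361,221). Oblong: base centre (505,65), knob top (518,54). Coordinates are in the 1.5625x view.

```bash
python3 - <<'E'
from h import *
import pickle
from plan import *
c=pickle.load(open('w6.pkl','rb'));k=1.5625
g=lambda u,v,z:ray(c,u/k,v/k,z)
for q in [(358,231,.066),(361,221,.02),(518,54,.066),(505,65,.02)]: print(q,g(*q))
a=[g(*q,.02) for q in [(519,19),(549,62),(492,109),(461,72)]];print(a)
h=(g(358,231,.066)+g(361,221,.02))/2; json.dump([[.56,.2,.26],90.],open('cmd.json','w'))
print(h)
plan([(h[0],h[1],.10,90),(h[0],h[1],.03,90)])
b=box(-.015,.06,0)
plan([(h[0],h[1],.17,90),(b[0],b[1],.17,90),(b[0],b[1],.077,90)])
E
```

```text
(358, 231, 0.066) [0.53806268 0.16822365 0.066     ]
(361, 221, 0.02) [0.53723294 0.16721959 0.02      ]
(518, 54, 0.066) [0.42524181 0.27331532 0.066     ]
(505, 65, 0.02) [0.42502833 0.27428418 0.02      ]
[array([0.3951494 , 0.28255615, 0.02      ]), array([0.4231891 , 0.30599096, 0.02      ]), array([0.45493856, 0.26629377, 0.02      ]), array([0.42954962, 0.24255824, 0.02      ])]
[0.53764781 0.16772162 0.043     ]
[0.022, -0.032, 0.16] [0, 0, 0.0] rows from start 4.0
[0.022, -0.032, 0.23] [0, 0, 0.0] rows from start 6.0
[0.0, -0.0, -0.14] [0, 0, 0.0] rows from start 4.0
[0.015, -0.24, -0.14] [0, 0, 0.0] rows from start 7.0
[0.015, -0.24, -0.047] [0, 0, 0.0] rows from start 6.0
```

Call:
servo_tool:
  targets:
    - {"offset":[0.022,-0.032,0.03],"dr":[0,0,0]}
    - {"offset":[0.022,-0.032,0.07],"dr":[0,0,0]}
    - {"offset":[0.022,-0.032,0.11],"dr":[0,0,0]}
    - {"offset":[0.022,-0.032,0.15],"dr":[0,0,0]}
    - {"offset":[0.022,-0.032,0.18],"dr":[0,0,0]}
    - {"offset":[0.022,-0.032,0.21],"dr":[0,0,0]}
    - {"offset":[0.022,-0.032,0.225],"dr":[0,0,0]}
    - {"offset":[0.022,-0.032,0.23],"dr":[0,0,0]}
    - {"offset":[0.022,-0.032,0.23],"dr":[0,0,0]}

```text
time_s: 17.38
position: [0.5369, 0.1683, 0.027]
tcp_rot: [[-1.0, -0.001, -0.004], [-0.001, 1.0, -0.0], [0.004, -0.0, -1.0]]
force: [0.0, -0.3, -0.1]
opening: 0.544
grasp_force: 0.0
```

Call:
servo_tool:
  targets:
    - {"offset":[0,0,0],"dr":[0,0,0]}
    - {"offset":[0,0,0],"dr":[0,0,0]}
    - {"offset":[0,0,0],"dr":[0,0,0]}
    - {"offset":[0,0,0],"dr":[0,0,0]}
    - {"offset":[0,0,0],"dr":[0,0,0]}
    - {"offset":[0,0,-0.03],"dr":[0,0,0]}
    - {"offset":[0,0,-0.06],"dr":[0,0,0]}
    - {"offset":[0,0,-0.09],"dr":[0,0,0]}
    - {"offset":[0,0,-0.12],"dr":[0,0,0]}
    - {"offset":[0,-0.01,-0.14],"dr":[0,0,0]}
    - {"offset":[0.003,-0.04,-0.14],"dr":[0,0,0]}
    - {"offset":[0.005,-0.08,-0.14],"dr":[0,0,0]}
    - {"offset":[0.008,-0.12,-0.14],"dr":[0,0,0]}
    - {"offset":[0.01,-0.16,-0.14],"dr":[0,0,0]}
    - {"offset":[0.012,-0.195,-0.14],"dr":[0,0,0]}
    - {"offset":[0.014,-0.225,-0.14],"dr":[0,0,0]}
    - {"offset":[0.015,-0.24,-0.14],"dr":[0,0,0]}
    - {"offset":[0.015,-0.24,-0.14],"dr":[0,0,0]}
  gripper: 1

```text
time_s: 18.88
position: [0.5234, -0.0765, 0.17]
tcp_rot: [[-1.0, 0.005, 0.001], [0.005, 1.0, -0.002], [-0.001, -0.002, -1.0]]
force: [0.0, -0.5, -1.0]
opening: 0.264
grasp_force: 30.0
```

Call:
servo_tool:
  targets:
    - {"offset":[0,0,0.03],"dr":[0,0,0]}
    - {"offset":[0,0,0.055],"dr":[0,0,0]}
    - {"offset":[0,0,0.075],"dr":[0,0,0]}
    - {"offset":[0,0,0.085],"dr":[0,0,0]}
    - {"offset":[0,0,0.091],"dr":[0,0,0]}
    - {"offset":[0,0,0.095],"dr":[0,0,0]}
    - {"offset":[0,0,0.095],"dr":[0,0,0]}
    - {"offset":[0,0,0.095],"dr":[0,0,0]}

```text
time_s: 19.55
position: [0.5242, -0.0727, 0.0757]
tcp_rot: [[-1.0, -0.001, 0.002], [-0.001, 1.0, -0.001], [-0.002, -0.001, -1.0]]
force: [0.3, 0.3, -1.3]
opening: 0.264
grasp_force: 30.0
```

```bash
python3 - <<'E'
from plan import *
p,y=json.load(open('cmd.json'));p[2]=.075;print(p);json.dump([p,y],open('cmd.json','w'))
plan([(p[0],p[1],.17,90),(.45,.12,.2,90),(.4252,.2738,.2,90)])
plan([(.4252,.2738,.03,90)])
b=box(-.015,-.03,0)
plan([(.4252,.2738,.17,90),(b[0],b[1],.17,90),(b[0],b[1],.075,90)])
E
```

```text
[0.523, -0.07199999999999998, 0.075]
[0.0, 0.0, -0.095] [0, 0, 0.0] rows from start 3.0
[0.073, 0.192, -0.125] [0, 0, 0.0] rows from start 6.0
[0.098, 0.346, -0.125] [0, 0, 0.0] rows from start 10.0
[-0.0, -0.0, 0.17] [0, 0, 0.0] rows from start 5.0
[-0.0, -0.0, -0.14] [0, 0, 0.0] rows from start 4.0
[-0.106, -0.436, -0.14] [0, 0, 0.0] rows from start 12.0
[-0.106, -0.436, -0.045] [0, 0, 0.0] rows from start 11.0
```

Call:
servo_tool:
  targets:
    - {"offset":[0,0,0.001],"dr":[0,0,0]}
    - {"offset":[0,0,0.001],"dr":[0,0,0]}
    - {"offset":[0,0,0.001],"dr":[0,0,0]}
    - {"offset":[0,0,0.001],"dr":[0,0,0]}
    - {"offset":[0,0,-0.03],"dr":[0,0,0]}
    - {"offset":[0,0,-0.06],"dr":[0,0,0]}
    - {"offset":[0,0,-0.095],"dr":[0,0,0]}
    - {"offset":[0.03,0.04,-0.11],"dr":[0,0,0]}
    - {"offset":[0.073,0.192,-0.125],"dr":[0,0,0]}
    - {"offset":[0.073,0.192,-0.125],"dr":[0,0,0]}
    - {"offset":[0.073,0.192,-0.125],"dr":[0,0,0]}
    - {"offset":[0.073,0.192,-0.125],"dr":[0,0,0]}
    - {"offset":[0.098,0.346,-0.125],"dr":[0,0,0]}
    - {"offset":[0.098,0.346,-0.125],"dr":[0,0,0]}
    - {"offset":[0.098,0.346,-0.125],"dr":[0,0,0]}
    - {"offset":[0.098,0.346,-0.125],"dr":[0,0,0]}
    - {"offset":[0.098,0.346,-0.125],"dr":[0,0,0]}
    - {"offset":[0.098,0.346,-0.125],"dr":[0,0,0]}
  gripper: -0.1

```text
time_s: 21.05
position: [0.4245, 0.2746, 0.1995]
tcp_rot: [[-1.0, -0.004, 0.0], [-0.004, 1.0, -0.0], [-0.0, -0.0, -1.0]]
force: [-0.5, -1.0, 0.5]
opening: 0.551
grasp_force: 0.0
```

```bash
python3 - <<'E'
from h import *
import pickle
print(bot.read_state()['position'])
c=cap('wrist');d=cap('top');pickle.dump(c,open('w7.pkl','wb'));pickle.dump(d,open('t7.pkl','wb'))
w=cv2.resize(c['color'][:,:,::-1][:260],(800,406)); t=cv2.resize(d['color'][:,:,::-1][130:250,140:420],(450,193))
o=np.zeros((600,800,3),np.uint8);o[:406]=w;o[406:599,:450]=t;cv2.imwrite('pics/w7.png',o)
E
```

```text
[0.4245312  0.27456305 0.19945378]
```

View pics/w7.png

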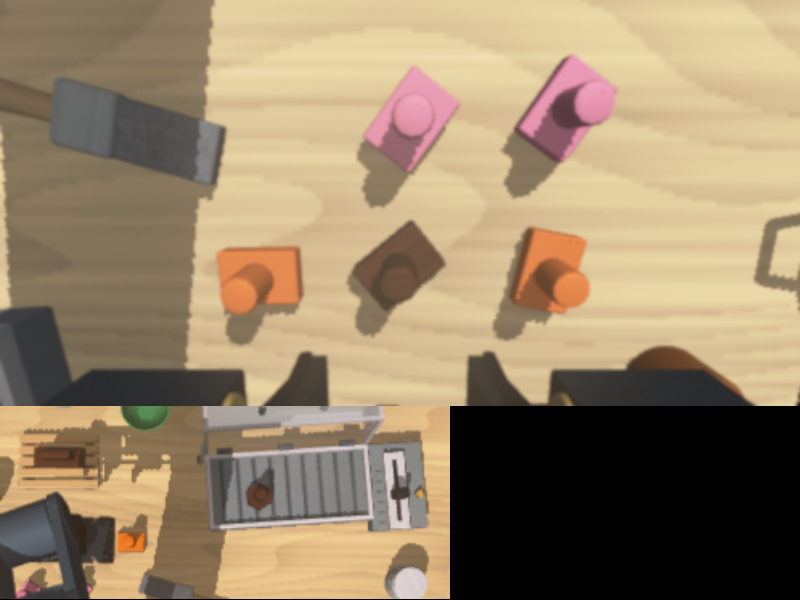

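Hexa stands in the tray, and oblong is at knob top (398,281), base centre (399,266).

```bash
python3 - <<'E'
from h import *
import pickle
c=pickle.load(open('w7.pkl','rb'));k=1.5625
for q in [(398,281,.066),(399,266,.02),(545,270,.02),(570,288,.066),(243,293,.066)]: print(q,ray(c,q[0]/k,q[1]/k,q[2]))
E
```

```text
(398, 281, 0.066) [0.4220035  0.27422179 0.066     ]
(399, 266, 0.02) [0.42301009 0.27496816 0.02      ]
(545, 270, 0.02) [0.42547601 0.3746612  0.02      ]
(570, 288, 0.066) [0.42597052 0.37688414 0.066     ]
(243, 293, 0.066) [0.4297122  0.18142942 0.066     ]
```

Call:
servo_tool:
  targets:
    - {"offset":[0,0,0.04],"dr":[0,0,0]}
    - {"offset":[0,0,0.08],"dr":[0,0,0]}

```text
time_s: 21.32
position: [0.4284, 0.2726, 0.121]
tcp_rot: [[-1.0, 0.002, 0.008], [0.002, 1.0, 0.003], [-0.008, 0.003, -1.0]]
force: [1.2, 0.1, -1.0]
opening: 0.549
grasp_force: 0.0
```

Call:
servo_tool:
  targets:
    - {"offset":[0.002,0,0.03],"dr":[0,0,0]}
    - {"offset":[0.002,0,0.06],"dr":[0,0,0]}
    - {"offset":[0.002,0,0.08],"dr":[0,0,0]}
    - {"offset":[0.002,0,0.09],"dr":[0,0,0]}
    - {"offset":[0.002,0,0.09],"dr":[0,0,0]}
    - {"offset":[0.002,0,0.09],"dr":[0,0,0]}

```text
time_s: 21.82
position: [0.4238, 0.2722, 0.0297]
tcp_rot: [[-1.0, 0.002, -0.0], [0.002, 1.0, -0.0], [0.0, -0.0, -1.0]]
force: [-0.4, 0.3, 0.6]
opening: 0.547
grasp_force: 0.0
```

Call:
servo_tool:
  targets:
    - {"offset":[0,0,0],"dr":[0,0,0]}
    - {"offset":[0,0,0],"dr":[0,0,0]}
    - {"offset":[0,0,0],"dr":[0,0,0]}
    - {"offset":[0,0,0],"dr":[0,0,0]}
    - {"offset":[0,0,0],"dr":[0,0,0]}
    - {"offset":[0,0,-0.04],"dr":[0,0,0]}
    - {"offset":[0,0,-0.08],"dr":[0,0,0]}
    - {"offset":[0,0,-0.12],"dr":[0,0,0]}
    - {"offset":[0,0,-0.16],"dr":[0,0,0]}
  gripper: 1

```text
time_s: 22.57
position: [0.4223, 0.2729, 0.1908]
tcp_rot: [[-1.0, -0.0, -0.002], [-0.0, 1.0, -0.001], [0.002, -0.001, -1.0]]
force: [1.0, 0.3, -1.3]
opening: 0.266
grasp_force: 30.0
```

Call:
servo_tool:
  targets:
    - {"offset":[-0.009,-0.036,0],"dr":[0,0,0]}
    - {"offset":[-0.018,-0.072,0],"dr":[0,0,0]}
    - {"offset":[-0.027,-0.108,0],"dr":[0,0,0]}
    - {"offset":[-0.036,-0.144,0],"dr":[0,0,0]}
    - {"offset":[-0.045,-0.18,0],"dr":[0,0,0]}
    - {"offset":[-0.054,-0.216,0],"dr":[0,0,0]}
    - {"offset":[-0.063,-0.252,0],"dr":[0,0,0]}
    - {"offset":[-0.072,-0.288,0],"dr":[0,0,0]}
    - {"offset":[-0.081,-0.324,0],"dr":[0,0,0]}
    - {"offset":[-0.09,-0.36,0],"dr":[0,0,0]}
    - {"offset":[-0.099,-0.396,0],"dr":[0,0,0]}
    - {"offset":[-0.105,-0.42,0],"dr":[0,0,0]}
    - {"offset":[-0.108,-0.436,0],"dr":[0,0,0]}
    - {"offset":[-0.108,-0.436,0],"dr":[0,0,0]}
    - {"offset":[-0.108,-0.436,0],"dr":[0,0,0]}

```text
time_s: 23.82
position: [0.5305, -0.1626, 0.1891]
tcp_rot: [[-1.0, 0.001, -0.001], [0.001, 1.0, 0.001], [0.001, 0.001, -1.0]]
force: [0.4, 0.6, -1.7]
opening: 0.266
grasp_force: 30.0
```

Call:
servo_tool:
  targets:
    - {"offset":[0,0,0.03],"dr":[0,0,0]}
    - {"offset":[0,0,0.06],"dr":[0,0,0]}
    - {"offset":[0,0,0.085],"dr":[0,0,0]}
    - {"offset":[0,0,0.1],"dr":[0,0,0]}
    - {"offset":[0,0,0.11],"dr":[0,0,0]}
    - {"offset":[0,0,0.115],"dr":[0,0,0]}
    - {"offset":[0,0,0.115],"dr":[0,0,0]}
    - {"offset":[0,0,0.115],"dr":[0,0,0]}

```text
time_s: 24.48
position: [0.5315, -0.1618, 0.0754]
tcp_rot: [[-1.0, -0.001, 0.001], [-0.001, 1.0, -0.0], [-0.001, -0.0, -1.0]]
force: [-0.1, 0.3, -2.0]
opening: 0.268
grasp_force: 30.0
```

Call:
servo_tool:
  targets:
    - {"offset":[0,0,0],"dr":[0,0,0]}
    - {"offset":[0,0,0],"dr":[0,0,0]}
    - {"offset":[0,0,0],"dr":[0,0,0]}
    - {"offset":[0,0,0],"dr":[0,0,0]}
    - {"offset":[0,0,-0.03],"dr":[0,0,0]}
    - {"offset":[0,0,-0.06],"dr":[0,0,0]}
    - {"offset":[0,0,-0.09],"dr":[0,0,0]}
    - {"offset":[0.03,0,-0.125],"dr":[0,0,0]}
    - {"offset":[0.03,0,-0.125],"dr":[0,0,0]}
    - {"offset":[0.03,0,-0.125],"dr":[0,0,0]}
  gripper: -0.1

```text
time_s: 25.32
position: [0.5012, -0.1633, 0.2017]
tcp_rot: [[-1.0, 0.001, 0.004], [0.001, 1.0, -0.002], [-0.004, -0.002, -1.0]]
force: [-0.3, 0.1, -0.5]
opening: 0.546
grasp_force: 0.0
```

```bash
python3 - <<'E'
from h import *
import pickle
from plan import *
b=box(-.015,-.03,0);json.dump([[b[0]-.03,b[1],.2],90.],open('cmd.json','w'))
print(bot.read_state()['position'],b)
c=cap('wrist');d=cap('scene');e=cap('top');pickle.dump(c,open('w8.pkl','wb'))
o=np.zeros((600,800,3),np.uint8)
o[:300,:400]=cv2.resize(c['color'][:,:,::-1],(400,300));o[300:600]=cv2.resize(d['color'][:,:,::-1][120:312],(800,300))
o[:300,400:]=cv2.resize(e['color'][:,:,::-1][60:285,120:420],(400,300))
cv2.imwrite('pics/w8.png',o)
E
```

```text
[ 0.50121534 -0.16325213  0.20169423] (np.float64(0.5307249285124281), np.float64(-0.1618888090644332), 0)
```

View pics/w8.png

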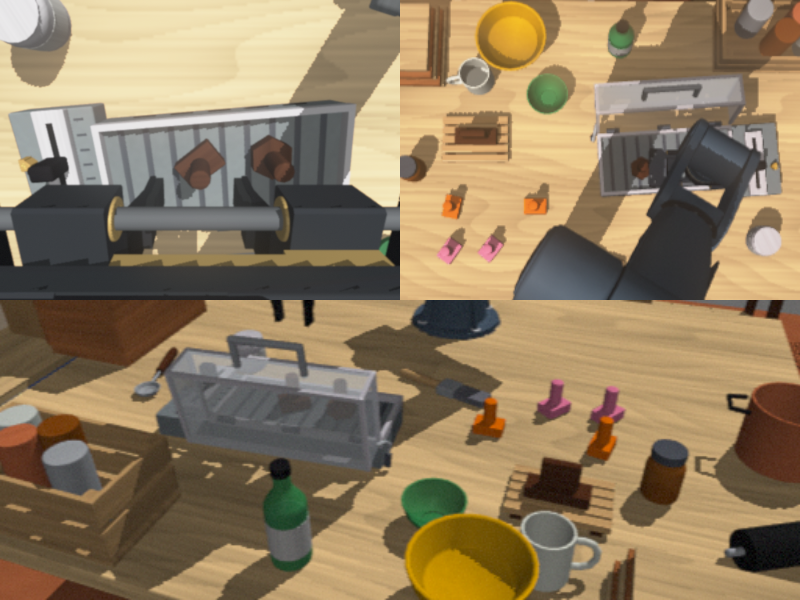

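Both blocks stand upright in the tray and the hood is open with its bar on top. Now I'll plan the grasp of the bar and the closing arc.

```bash
python3 - <<'E'
from plan import *
def arc(t):
    a=np.arctan2(.03,.196)+t; return box(.073-.1983*np.cos(a),0,.06+.1983*np.sin(a)-.0145)
s=arc(1.7);print(s)
plan([(.50,-.162,.32,60),(s[0],s[1],.32,5)])
plan([s+(5,)])
plan([arc(t)+(5,) for t in np.arange(1.6,.75,-.1)])
plan([arc(t)+(5,) for t in np.arange(.7,-.05,-.1)])
E
```

```text
(np.float64(0.670548586869014), np.float64(-0.11945398821851622), np.float64(0.2360176596233587))
[0.001, -0.0, -0.12] [0, 0, 30.0] rows from start 5.0
[-0.17, 0.042, -0.12] [0, 0, 85.0] rows from start 12.0
[0.0, -0.0, 0.084] [0, 0, 0.0] rows from start 3.0
[0.0, -0.019, -0.005] [0, 0, 0.0] rows from start 1.0
[0.0, -0.039, -0.007] [0, 0, 0.0] rows from start 1.0
[0.0, -0.059, -0.008] [0, 0, 0.0] rows from start 2.0
[0.0, -0.079, -0.006] [0, 0, 0.0] rows from start 2.0
[0.0, -0.098, -0.003] [0, 0, 0.0] rows from start 3.0
[0.0, -0.117, 0.002] [0, 0, 0.0] rows from start 3.0
[0.0, -0.136, 0.009] [0, 0, 0.0] rows from start 4.0
[0.0, -0.153, 0.018] [0, 0, 0.0] rows from start 4.0
[0.0, -0.17, 0.029] [0, 0, 0.0] rows from start 5.0
[0.0, -0.016, 0.012] [0, 0, 0.0] rows from start 1.0
[0.0, -0.03, 0.026] [0, 0, 0.0] rows from start 1.0
[0.0, -0.043, 0.041] [0, 0, 0.0] rows from start 2.0
[0.0, -0.054, 0.058] [0, 0, 0.0] rows from start 2.0
[0.0, -0.064, 0.075] [0, 0, 0.0] rows from start 3.0
[0.0, -0.071, 0.093] [0, 0, 0.0] rows from start 3.0
[0.0, -0.077, 0.112] [0, 0, 0.0] rows from start 4.0
[0.0, -0.081, 0.131] [0, 0, 0.0] rows from start 4.0
```

Call:
servo_tool:
  targets:
    - {"offset":[0.001,0,-0.04],"dr":[0,0,7]}
    - {"offset":[0.001,0,-0.08],"dr":[0,0,14]}
    - {"offset":[0.001,0,-0.12],"dr":[0,0,21]}
    - {"offset":[0.001,0,-0.12],"dr":[0,0,30]}
    - {"offset":[-0.17,0.042,-0.12],"dr":[0,0,85]}
    - {"offset":[-0.17,0.042,-0.12],"dr":[0,0,85]}
    - {"offset":[-0.17,0.042,-0.12],"dr":[0,0,85]}
    - {"offset":[-0.17,0.042,-0.12],"dr":[0,0,85]}
    - {"offset":[-0.17,0.042,-0.12],"dr":[0,0,85]}
    - {"offset":[-0.17,0.042,-0.12],"dr":[0,0,85]}
    - {"offset":[-0.17,0.042,-0.12],"dr":[0,0,85]}
    - {"offset":[-0.17,0.042,-0.12],"dr":[0,0,85]}
    - {"offset":[-0.17,0.042,-0.12],"dr":[0,0,85]}
    - {"offset":[-0.17,0.042,-0.12],"dr":[0,0,85]}
    - {"offset":[-0.17,0.042,-0.12],"dr":[0,0,85]}
  gripper: 0.1

```text
time_s: 26.72
position: [0.6712, -0.1208, 0.3181]
tcp_rot: [[-0.09, 0.996, -0.002], [0.996, 0.09, 0.001], [0.001, -0.002, -1.0]]
force: [-0.5, -0.1, -0.1]
opening: 0.452
grasp_force: 0.0
```

```bash
python3 - <<'E'
from h import *
import pickle
s=bot.read_state();c=cap('wrist');pickle.dump(c,open('w9.pkl','wb'))
print(s['position'],s['tcp_rot'][:,1],proj(c,[.6706,-.0705,.2505]),proj(c,[.6706,-.1195,.2505]))
e=cap('top');o=np.zeros((400,1000,3),np.uint8)[:,:800]
o[:,:400]=cv2.resize(c['color'][:,:,::-1],(400,300))[0:300].repeat(1,0) if 0 else cv2.copyMakeBorder(cv2.resize(c['color'][:,:,::-1],(400,300)),0,100,0,0,0)
o[:300,400:]=cv2.resize(e['color'][:,:,::-1][60:285,120:420],(400,300))
cv2.imwrite('pics/w9.png',o)
E
```

```text
[ 0.67122718 -0.12076163  0.31806793] [ 0.99596241  0.08975057 -0.00192908] [260.43614651 134.76869733] [254.17927075 201.63740506]
```

View pics/w9.png

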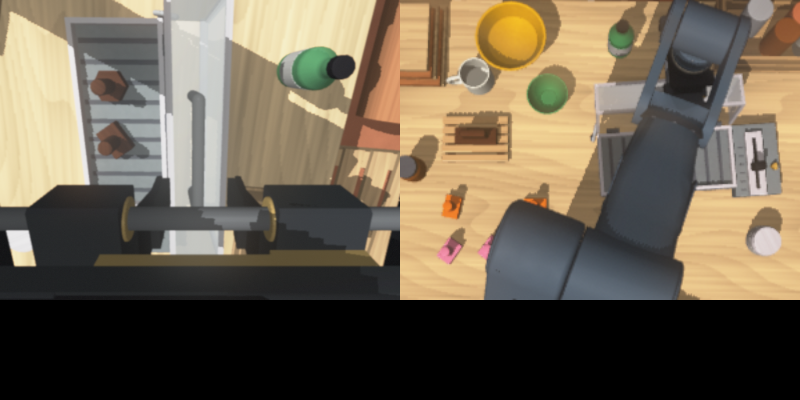

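The bar sits at u≈251 (projected 260), so about 6 mm nearer the robot than planned. I'll shift the descent by −5 mm.

Call:
servo_tool:
  targets:
    - {"offset":[0,-0.005,0.025],"dr":[0,0,0]}
    - {"offset":[0,-0.005,0.05],"dr":[0,0,0]}
    - {"offset":[0,-0.005,0.07],"dr":[0,0,0]}
    - {"offset":[0,-0.005,0.084],"dr":[0,0,0]}
    - {"offset":[0,-0.005,0.084],"dr":[0,0,0]}
    - {"offset":[0,-0.005,0.084],"dr":[0,0,0]}

```text
time_s: 27.32
position: [0.6659, -0.1213, 0.235]
tcp_rot: [[-0.088, 0.996, -0.002], [0.996, 0.088, 0.001], [0.001, -0.001, -1.0]]
force: [1.3, -0.2, -0.3]
opening: 0.449
grasp_force: 0.0
```

Call:
servo_tool:
  targets:
    - {"offset":[0,0,0],"dr":[0,0,0]}
    - {"offset":[0,0,0],"dr":[0,0,0]}
    - {"offset":[0,0,0],"dr":[0,0,0]}
    - {"offset":[0,0,0],"dr":[0,0,0]}
    - {"offset":[0,0,0],"dr":[0,0,0]}
    - {"offset":[0,0,0],"dr":[0,0,0]}
  gripper: 1

```text
time_s: 27.82
position: [0.6688, -0.1213, 0.2372]
tcp_rot: [[-0.087, 0.996, 0.007], [0.996, 0.087, -0.001], [-0.001, 0.007, -1.0]]
force: [4.5, 1.5, 2.3]
opening: 0.126
grasp_force: 30.0
```

Call:
servo_tool:
  targets:
    - {"offset":[0,-0.004,-0.003],"dr":[0,0,0]}
    - {"offset":[0,-0.014,-0.005],"dr":[0,0,0]}
    - {"offset":[0,-0.024,-0.006],"dr":[0,0,0]}
    - {"offset":[0,-0.034,-0.007],"dr":[0,0,0]}
    - {"offset":[0,-0.044,-0.008],"dr":[0,0,0]}
    - {"offset":[0,-0.054,-0.008],"dr":[0,0,0]}
    - {"offset":[0,-0.064,-0.007],"dr":[0,0,0]}
    - {"offset":[0,-0.074,-0.006],"dr":[0,0,0]}
    - {"offset":[0,-0.084,-0.005],"dr":[0,0,0]}
    - {"offset":[0,-0.093,-0.003],"dr":[0,0,0]}
    - {"offset":[0,-0.103,0],"dr":[0,0,0]}
    - {"offset":[0,-0.112,0.002],"dr":[0,0,0]}
    - {"offset":[0,-0.122,0.005],"dr":[0,0,0]}
    - {"offset":[0,-0.131,0.009],"dr":[0,0,0]}
    - {"offset":[0,-0.14,0.013],"dr":[0,0,0]}
    - {"offset":[0,-0.148,0.018],"dr":[0,0,0]}
    - {"offset":[0,-0.157,0.023],"dr":[0,0,0]}
    - {"offset":[0,-0.165,0.029],"dr":[0,0,0]}

```text
time_s: 29.32
position: [0.4996, -0.1349, 0.2059]
tcp_rot: [[-0.087, 0.996, -0.004], [0.996, 0.087, 0.002], [0.002, -0.003, -1.0]]
force: [-1.6, 2.7, 2.8]
opening: 0.127
grasp_force: 30.0
```

Call:
servo_tool:
  targets:
    - {"offset":[0,-0.008,0.006],"dr":[0,0,0]}
    - {"offset":[0,-0.016,0.012],"dr":[0,0,0]}
    - {"offset":[0,-0.023,0.019],"dr":[0,0,0]}
    - {"offset":[0,-0.03,0.026],"dr":[0,0,0]}
    - {"offset":[0,-0.037,0.033],"dr":[0,0,0]}
    - {"offset":[0,-0.043,0.041],"dr":[0,0,0]}
    - {"offset":[0,-0.049,0.049],"dr":[0,0,0]}
    - {"offset":[0,-0.054,0.058],"dr":[0,0,0]}
    - {"offset":[0,-0.059,0.066],"dr":[0,0,0]}
    - {"offset":[0,-0.064,0.075],"dr":[0,0,0]}
    - {"offset":[0,-0.068,0.084],"dr":[0,0,0]}
    - {"offset":[0,-0.071,0.093],"dr":[0,0,0]}
    - {"offset":[0,-0.074,0.102],"dr":[0,0,0]}
    - {"offset":[0,-0.077,0.112],"dr":[0,0,0]}
    - {"offset":[0,-0.079,0.121],"dr":[0,0,0]}
    - {"offset":[0,-0.08,0.126],"dr":[0,0,0]}
    - {"offset":[0,-0.081,0.13],"dr":[0,0,0]}
    - {"offset":[0,-0.081,0.131],"dr":[0,0,0]}
    - {"offset":[0,-0.081,0.131],"dr":[0,0,0]}

```text
time_s: 30.9
position: [0.4204, -0.1421, 0.0765]
tcp_rot: [[-0.087, 0.996, -0.001], [0.996, 0.087, 0.001], [0.001, -0.001, -1.0]]
force: [0.3, 6.8, 15.7]
opening: 0.127
grasp_force: 30.0
```

The bar is back at its starting position with the hood pressed shut, so I'll release and retreat.

Call:
servo_tool:
  targets:
    - {"offset":[0,0,0],"dr":[0,0,0]}
    - {"offset":[0,0,0],"dr":[0,0,0]}
    - {"offset":[0,0,0],"dr":[0,0,0]}
    - {"offset":[0,0,0],"dr":[0,0,0]}
    - {"offset":[0,0,-0.03],"dr":[0,0,0]}
    - {"offset":[0,0,-0.06],"dr":[0,0,0]}
    - {"offset":[0,0,-0.09],"dr":[0,0,0]}
    - {"offset":[0,0,-0.124],"dr":[0,0,0]}
    - {"offset":[0.03,0,-0.15],"dr":[0,0,0]}
    - {"offset":[0.06,0,-0.17],"dr":[0,0,0]}
    - {"offset":[0.1,0,-0.17],"dr":[0,0,0]}
    - {"offset":[0.14,0,-0.17],"dr":[0,0,0]}
    - {"offset":[0.18,0,-0.17],"dr":[0,0,0]}
    - {"offset":[0.22,0,-0.17],"dr":[0,0,0]}
    - {"offset":[0.22,0,-0.17],"dr":[0,0,0]}
    - {"offset":[0.22,0,-0.17],"dr":[0,0,0]}
  gripper: 0.1

```text
time_s: 32.23
position: [0.4012, 0.0781, 0.2453]
tcp_rot: [[-0.093, 0.996, -0.001], [0.996, 0.093, -0.001], [-0.001, -0.001, -1.0]]
force: [0.1, -0.1, -0.3]
opening: 0.448
grasp_force: 0.0
```

```bash
python3 - <<'E'
from h import *
d=cap('scene');e=cap('top')
o=np.zeros((600,800,3),np.uint8)
o[300:600]=cv2.resize(d['color'][:,:,::-1][120:312],(800,300))
o[:300]=cv2.resize(e['color'][:,:,::-1][140:252,120:420],(800,300))
cv2.imwrite('pics/w10.png',o)
E
```

```text
(no output)
```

View pics/w10.png

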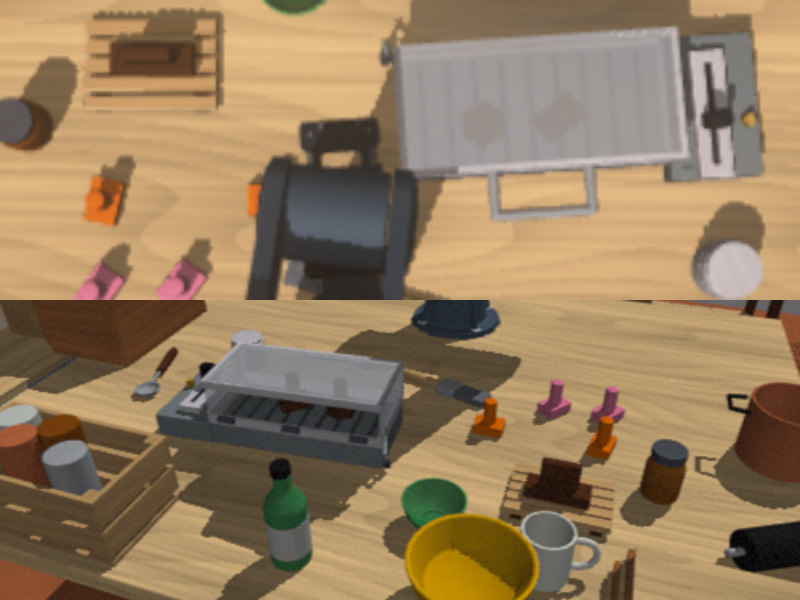

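The hood is shut as at the start. Both blocks are upright in the tray, the long block is on the board, and the vent is at the index. I'll hand in now.

```bash
python3 -c "
from rig import ticket
print(ticket.hand_in())"
```

```text
the job is handed in; nothing more can be done
None
```

I handed the job in at about 32 s of the 210 s limit. By the final pictures, the hood is shut and released, the hexagonal and oblong blocks (the only two present) stand in the tray knobs up, the long block is on the slatted board, and the vent is within about 1 mm of the index; no verdict came back.

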